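Return the balance's check weight to its own slot

TASK

First take the glass weighing bottle that someone left in a slot of the weight rack and stand it upright on the white tile. Then take the check weight off the balance pan and stand it upright, fully inside its own slot of the rack: the slot whose label disc matches its size, where the bottle was. Set both down gently, without dropping or tipping them, and leave the other weights and the beaker where they are.

Things in the scene. Friction and masses are not known exactly. Their poses are not given: they have to be found in the camera images.
- weight200: The check weight to return: polished steel knob weight standing on the balance pan, 200 g. Origin at the centre of its underside, z up along its axis. Round body 30 mm diameter from z 0 to 25, neck 12 mm diameter to z 40, grip knob 22 mm diameter from z 40 to the top at z 54 mm. Fingers on the knob should stay above z 26, where the wider body begins.
- weighing_bottle: Stoppered glass weighing bottle, about 60 g, standing in the slot bay200 at the start. Origin at the centre of its underside, z up along its axis. Round body 34 mm diameter from z 0 to 44, stopper flange 37 mm diameter from z 44 to 50, stopper knob 18 mm diameter from z 55 to the top at z 65 mm. It may be held by the body; the slot's walls rise to z 14 mm around it.
- tile: White ceramic tile lying on the bench, 110 x 110 mm, 8 mm thick, fixed. Origin at the centre of its underside, z up, x and y parallel to its edges; its top is at z 8 mm.
- rack: Weight rack, fixed: wooden base 106 x 262 x 6 mm carrying four bays of 62 mm outer width, side by side along y at 63 mm pitch, in an order that varies. Each bay is a stall 50 mm deep in x, open at its -x end (nearest the robot), where a flat white label shows a dark disc of its weight's diameter. Origin at the centre of the base's underside, z up.
- bay200_floor (a point): Centre of the floor of the weight's own slot, 12 mm above the bench. Axes: x from the label into the stall, y across it, z up. 40 mm wide inside, 50 mm deep; side walls and the 6 mm back wall (+x) rise 14 mm above the floor; the front (-x) is open and leads level onto the white label, whose dark disc (30 mm across) is centred at x -47 mm.
- bay500_floor (a point): Centre of the floor of the largest slot, 50 mm wide inside, label disc 40 mm; empty, its weight is still in use. Axes as for bay200_floor.
- bay100_floor (a point): Centre of the floor of the slot of 33 mm inside width, label disc 24 mm; holds its weight. Axes as for bay200_floor.
- bay50_floor (a point): Centre of the floor of the smallest slot, 27 mm wide inside, label disc 18 mm; holds its weight. Axes as for bay200_floor.
- pan (a point): Centre of the top of the balance pan, a steel disc 120 mm in diameter, 76 mm above the bench. x points from the balance's display towards its back, z up. The white balance, fixed, is 250 mm (x) by 190 mm (y); the pan centre lies 40 mm behind its middle; all but the pan is lower than 72 mm.
- weight500: Largest steel knob weight, 40 mm diameter, 68 mm tall, standing on the bench; leave it there. Origin at the centre of its underside.
- weight100: Steel knob weight, 24 mm diameter, 42 mm tall, in its slot; leave it. Origin at the centre of its underside.
- weight50: Smallest steel knob weight, 18 mm diameter, 35 mm tall, in its slot; leave it. Origin at the centre of its underside.
- beaker: Glass beaker, 70 mm diameter, 90 mm tall, on the bench at the right; leave it. Origin at the centre of its underside.
Things that resemble listed ones, but are neither listed nor needed, are in the scene too. What is shaped like the weighing_bottle but black or red is not meant.

How it is judged:
On the way, in this order (a step that is already met when the one before it is completed fails the run):
1. the weighing bottle stands upright on the white tile, released (x of weighing_bottle in the frame of tile between -0.048 and 0.048 m and y of weighing_bottle in the frame of tile between -0.048 and 0.048 m and z of weighing_bottle in the frame of tile between 0.004 and 0.012 m and angle between weighing_bottle's own z axis and vertical below 0.1 rad and linear speed of weighing_bottle below 0.02 m/s and contact force between weighing_bottle and the fingers below 0.1 N), for 0.2 s.
2. the check weight stands upright in its own slot, released (x of weight200 in the frame of bay200_floor between -0.012 and 0.012 m and y of weight200 in the frame of bay200_floor between -0.008 and 0.008 m and z of weight200 in the frame of bay200_floor between -0.004 and 0.004 m and angle between weight200's own z axis and vertical below 0.1 rad and linear speed of weight200 below 0.02 m/s and contact force between weight200 and the fingers below 0.1 N), for 0.2 s.
At the end, for the whole second after the job is handed in: The weighing bottle stands on the tile (centre within 48 mm of the tile's centre along each edge) and the check weight on the floor of its own slot, within 12 mm of its centre front to back and 8 mm sideways; both upright (under 0.1 rad), released and at rest (all of step 1 and all of step 2); the robot touches nothing.
It fails at once if the weighing bottle or the check weight is tipped over (more than 0.6 rad) (angle between any of weighing_bottle, weight200's own z axis and vertical above 0.6 rad).
It fails at once if the weighing bottle or the check weight is dropped (free of the fingers and faster than 0.5 m/s, a fall of over 12 mm) ((linear speed of weighing_bottle above 0.5 m/s and contact force between weighing_bottle and the fingers below 0.05 N) or (linear speed of weight200 above 0.5 m/s and contact force between weight200 and the fingers below 0.05 N)).
It fails at once if another weight is moved by more than 20 mm or tipped (distance of any of weight500, weight100, weight50 from where it was at the start of the episode above 0.02 m or angle between any of weight500, weight100, weight50's own z axis and vertical above 0.5 rad).
It fails at once if the beaker is moved by more than 30 mm (distance of beaker from where it was at the start of the episode above 0.03 m).
It also fails if it takes over 51 s, if anything falls off the work surface, if the arm or the gripper's body presses on something with over 40 N, if the wrist force passes 120 N, or if a joint passes its speed limit or range.

ROBOT

A 6-joint arm with a two-finger parallel gripper is mounted at the origin on the work surface. World frame = base frame: x ahead of the robot, y to its left, z up, the work surface at z = 0. Lengths are in m, angles in rad, forces in N, time in s.
With the tool pointing down it reaches from about 0.35 to 0.85 m from the base axis. Payload 8.1 kg.
Tool frame: the origin (TCP) lies midway between the tips of the shut fingers; the grasp point (between the pads) lies 19 mm behind it; z points along the fingers, y is the direction in which the jaws open and shut (so a half turn about z gives the same grasp; the last joint's range is limited). The gripper opens to 93 mm and grips with 3 to 60 N. Pads are 15 mm wide; open, the fingers measure 128 mm over their backs; the gripper's body (75 mm by 188 mm) begins 65 mm behind the grasp point.
Start: joints at [-0.085, 0.13, 1.488, -0, 1.523, -0.085], TCP at [0.6, 0, 0.219] pointing down, gripper open.
Joint ranges: [-2.96, 2.96], [-0.89, 2.26], [0.02, 2.5], [-1.34, 4.48], [0, 2.73], [-2.66, 2.66]. Speed limits (rad/s): [2.39, 2.39, 2.79, 3.14, 3.14, 3.14].

INTERFACE

Orientations are given as a rotation vector (axis times angle).
In Python, from plant import robot gives the robot as it stands. The module is installed in compiled form; this text tells all that it offers.
- The arm moves only by the shell command python3 -m pendant 'ROWS' [FORCE]. ROWS is JSON, a list of rows, each an object with "translation": the shift along the tool's x, y, z in mm, a list of three; "twist": the turn, a rotation vector about the tool's x, y, z in rad, a list of three; "grip": the opening, from -1 (shut) to 1 (fully open). A call has exactly 10 rows; each row shifts and turns the pose as measured when the row begins, along the tool's axes as they then stand; what a row does not reach is not made up. A row lasts 1/10 s, in which the tool goes at most 50 mm and 8.59 degrees, less where a joint would pass 70% of its speed; a pose out of reach is approached as far as the arm can. A call is refused whole if a number of a shift passes 50 or a number of a turn 0.15, either way. A call with a gripper value outside its range is refused whole. The fingers move at their own pace and stop on an object; FORCE is the grip in N (left out, the last holds). Time passes only in rows, so rows that do not move let the fingers close, or fill a call up. It gives the time, the measured TCP pose, the force and the opening at its end, in the units of the state.
- robot.read_state(): the state, without advancing time (a new reading comes with each control period).
- robot.read_camera(name): name is "scene" or "side" or "wrist"; returns (picture, depth): 480x640x3 uint8, red, green, blue; 480x640 float32, m along the optical axis (not along the pixel's ray), 0 where there is no reading.
- robot.camera_info(name): a dict with "vertical_fov" (degrees; the focal length in pixels is half the picture's height over the tangent of half this angle, whatever the lens; pixels are square), "cx", "cy" (the principal point, pixels), "cam_to_world" (4x4, takes a point from camera to world coordinates). Camera axes: x right, y up, looking along -z (the intrinsics and any distortion apply to the point x, -y, -z); pixel columns grow to the right and rows downward; lengths in m; the calibration is good to about 2 mm. The wrist camera is an equidistant fisheye: a pixel r from the principal point sees the ray r / f radians off the axis. A picture is of the moment at which its call begins: read the wrist's pose just before it. camera_info takes no time and is no camera call; for the wrist camera it gives the pose at the moment of the call.
- robot.close_job(): hands the job in, once; it reports no verdict.
The state is a dict: "t": time; "q": joint angles; "dq": joint speeds; "joint_torque": joint torques, N m; "tool_pos": TCP position; "orientation": TCP orientation; "force": force on the tool from outside, world axes, zero at the start; "wrist_torque": the same for the moment, N m; "opening": finger opening in m.
Only numpy, scipy, OpenCV 4.12 (cv2) and the standard library are available. Lean on these libraries where they do the work, as an engineer would, in place of code of your own. Each camera call takes 0.05 s, during which the arm holds its last target. There are 200 camera calls.

## Working session

There is one attempt and no reset: what is moved stays moved. The work goes in short steps, Python scripts to look and compute and a shell command to move; the robot and the scene stay as the last step left them, time stands still between calls to the robot, and variables do not carry over. Pictures are saved under pics/ and viewed, about 8 in all and at most 12, crops included, and the job is handed in when it is done.

```bash
mkdir -p pics
cat > h.py <<'E'
import numpy as np, cv2, math
from plant import robot
from scipy.spatial.transform import Rotation as R
def snap(n,fn=None):
    ci=robot.camera_info(n); p,d=robot.read_camera(n)
    if fn: cv2.imwrite('pics/'+fn,p[:,:,::-1])
    np.savez(''+n+'.npz',p=p,d=d,T=np.array(ci['cam_to_world']),k=np.array([ci['vertical_fov'],ci['cx'],ci['cy']]))
    return p,d,ci
def load(n):
    z=np.load(''+n+'.npz'); return z['p'],z['d'],z['T'],z['k']
def ray(n,u,v):
    p,d,T,k=load(n); f=240/math.tan(math.radians(k[0]/2)); x,y=u-k[1],v-k[2]
    if n=='wrist':
        r=math.hypot(x,y)+1e-9; a=r/f; c=np.array([x/r*math.sin(a),-y/r*math.sin(a),-math.cos(a)])
    else: c=np.array([x/f,-y/f,-1])
    return T[:3,3],T[:3,:3]@c
def onz(n,u,v,z):
    o,r=ray(n,u,v); return o+r*(z-o[2])/r[2]
def cloud(n):
    p,d,T,k=load(n); f=240/math.tan(math.radians(k[0]/2)); v,u=np.mgrid[:480,:640]; x=(u-k[1]);y=(v-k[2])
    if n=='wrist':
        r=np.hypot(x,y)+1e-9; t=np.tan(np.minimum(r/f,1.5)); c=np.stack([x/r*t*d,-y/r*t*d,-d],-1)
    else: c=np.stack([x/f*d,-y/f*d,-d],-1)
    return c@T[:3,:3].T+T[:3,3]
E
python3 - <<'E'
from h import *
for n in ('scene','side','wrist'):
    p,d,ci=snap(n,n+'0.png'); print(n,ci['vertical_fov'],ci['cx'],ci['cy'],np.round(ci['cam_to_world'],3).tolist(),[k for k in ci])
print(robot.read_state())
a=cv2.imread('pics/scene0.png')
E
```

```text
scene 47.38318574973698 318.431904218568 242.43925615668104 [[-0.141, -0.689, 0.711, 1.289], [0.99, -0.09, 0.11, 0.057], [-0.012, 0.719, 0.695, 0.827], [0.0, 0.0, 0.0, 1.0]] ['vertical_fov', 'cx', 'cy', 'cam_to_world']
side 44.482932854736625 324.1131335475476 234.6597814984569 [[-0.964, 0.187, -0.189, 0.299], [-0.265, -0.631, 0.729, 0.868], [0.017, 0.753, 0.658, 0.918], [0.0, 0.0, 0.0, 1.0]] ['vertical_fov', 'cx', 'cy', 'cam_to_world']
wrist 65.70646984690485 316.09252619450314 239.89476814273328 [[1.0, 0.001, 0.002, 0.598], [-0.001, 0.965, 0.261, 0.07], [-0.002, -0.261, 0.965, 0.383], [0.0, 0.0, 0.0, 1.0]] ['vertical_fov', 'cx', 'cy', 'cam_to_world']
{'t': 0.15, 'q': array([-8.54027504e-02,  1.31021174e-01,  1.48905195e+00, -2.88040181e-05,
        1.52301260e+00, -8.53903058e-02]), 'dq': array([ 0.00189853, -0.00224329, -0.00389441,  0.00020242,  0.00038352,
        0.00174975]), 'joint_torque': array([ 8.59073725e-05, -5.60473788e+01, -4.92333663e+01,  7.68201635e-02,
        3.05504061e-02, -1.41810942e-04]), 'tool_pos': array([5.99541404e-01, 4.90533571e-05, 2.17795894e-01]), 'orientation': array([-2.22065908e+00, -2.22063455e+00,  1.54490714e-03]), 'force': array([0.58519625, 0.15614203, 0.17309617]), 'wrist_torque': array([0.03164453, 0.01078482, 0.07113859]), 'opening': 0.09272964031085583}
```

View pics/scene0.png

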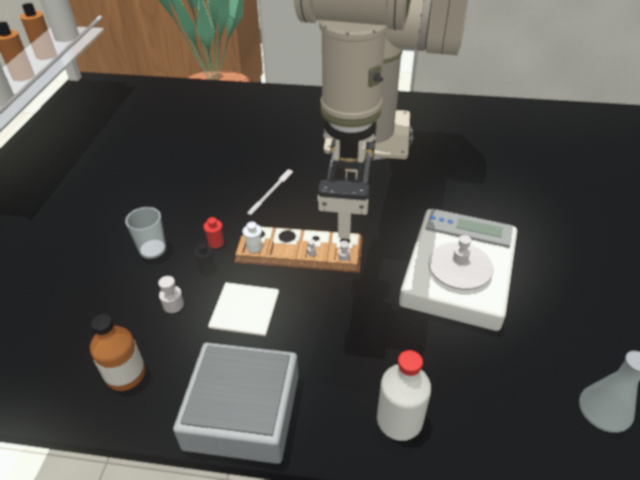

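View pics/wrist0.png

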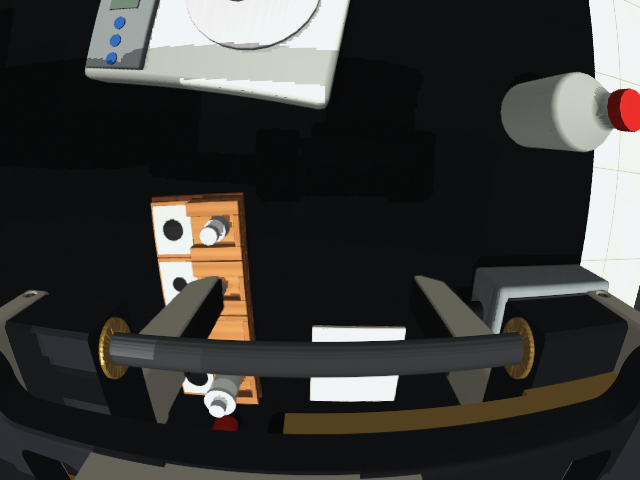

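The scene view shows the clear bottle in the rack's leftmost bay at (253,237). Look-alikes are the red one at (214,233), the black one at (203,258) and the clear or steel item at (171,295), probably weight500. The tile is at (245,308) and the check weight is on the pan at (463,250). The wrist view shows the bottle at (220,395) and the tile at (357,362). Next I'll take a close crop and measure.

Run:
```python
from h import *
p=load('scene')[0]; s=load('side')[0]
a=cv2.resize(p[190:340,120:370],None,fx=3.2,fy=3.2,interpolation=cv2.INTER_CUBIC)[:,:800]
cv2.imwrite('pics/crop1.png',a[:,:,::-1])
for n in ('scene','side'):
    p,d,T,k=load(n); C=cloud(n)
    hsv=cv2.cvtColor(p,cv2.COLOR_RGB2HSV)
    # white tile: z ~8mm, bright, unsaturated
    m=((hsv[...,2]>150)&(hsv[...,1]<50)&(abs(C[...,2]-.008)<.006)&(d>0)).astype(np.uint8)
    c=max(cv2.findContours(m,0,2)[0],key=cv2.contourArea)
    pts=np.array([onz(n,u,v,.008)[:2] for u,v in c[:,0]]).astype(np.float32)
    print(n,'tile',cv2.minAreaRect(pts))
    # wood base
    m=((hsv[...,0]>5)&(hsv[...,0]<25)&(hsv[...,1]>90)&(C[...,2]<.04)&(C[...,2]>-.01)&(C[...,0]>.3)&(C[...,0]<.75)&(d>0))
    P=C[m][:,:2].astype(np.float32); print(n,'wood',len(P),cv2.minAreaRect(P), P.min(0),P.max(0))
    # blobs above things, z histogram
    for lo,hi,nm in ((.0545,.09,'tall>54'),(.09,.14,'pan stuff')):
        m=((C[...,2]>lo)&(C[...,2]<hi)&(d>0)&(C[...,0]>.3)&(C[...,0]<.85)&(abs(C[...,1])<.45)).astype(np.uint8)
        N,L,st,ce=cv2.connectedComponentsWithStats(m)
        for i in range(1,N):
            if st[i,4]>12: print(nm,n,st[i].tolist(),C[L==i].mean(0).round(3),C[L==i].max(0).round(3))
```

```text
scene tile ((0.6471522450447083, -0.18905006349086761), (0.11257049441337585, 0.11494733393192291), 87.97724914550781)
scene wood 2724 ((0.5486418008804321, -0.23589444160461426), (0.19877630472183228, 0.5783612728118896), 28.267990112304688) [ 0.40135893 -0.45602828] [0.7498669  0.02272975]
tall>54 scene [128, 208, 35, 35, 690] [ 0.513 -0.419  0.073] [ 0.549 -0.391  0.09 ]
tall>54 scene [402, 209, 115, 108, 8397] [0.524 0.219 0.065] [0.643 0.335 0.09 ]
tall>54 scene [208, 218, 9, 9, 70] [ 0.476 -0.294  0.064] [ 0.485 -0.285  0.068]
tall>54 scene [243, 222, 18, 18, 229] [ 0.494 -0.204  0.067] [ 0.51  -0.187  0.08 ]
tall>54 scene [341, 241, 8, 6, 25] [ 0.497 -0.011  0.056] [ 0.504 -0.005  0.058]
tall>54 scene [197, 243, 10, 10, 79] [ 0.552 -0.292  0.064] [ 0.561 -0.284  0.07 ]
tall>54 scene [159, 276, 17, 17, 205] [ 0.657 -0.328  0.066] [ 0.668 -0.316  0.073]
tall>54 scene [93, 339, 46, 36, 578] [ 0.836 -0.343  0.073] [ 0.85  -0.325  0.09 ]
tall>54 scene [191, 343, 106, 54, 3413] [ 0.819 -0.135  0.08 ] [ 0.85  -0.06   0.087]
tall>54 scene [599, 372, 31, 36, 598] [0.784 0.434 0.071] [0
[... 1125 characters left out ...]
 [372, 182, 8, 8, 51] [ 0.472 -0.292  0.063] [ 0.481 -0.28   0.069]
tall>54 side [354, 199, 15, 15, 167] [ 0.487 -0.199  0.066] [ 0.506 -0.185  0.08 ]
tall>54 side [147, 257, 35, 28, 444] [0.816 0.139 0.072] [0.85  0.156 0.09 ]
tall>54 side [335, 260, 7, 5, 15] [ 0.496 -0.009  0.056] [ 0.502 -0.002  0.059]
tall>54 side [218, 291, 165, 122, 10696] [0.496 0.237 0.065] [0.641 0.338 0.09 ]
tall>54 side [109, 399, 14, 22, 149] [0.752 0.441 0.071] [0.763 0.45  0.09 ]
pan stuff side [145, 239, 35, 33, 814] [0.821 0.133 0.115] [0.85  0.155 0.14 ]
pan stuff side [280, 307, 17, 27, 330] [0.53  0.218 0.112] [0.546 0.23  0.135]
pan stuff side [98, 385, 13, 21, 83] [0.758 0.445 0.114] [0.764 0.45  0.14 ]
```

View pics/crop1.png

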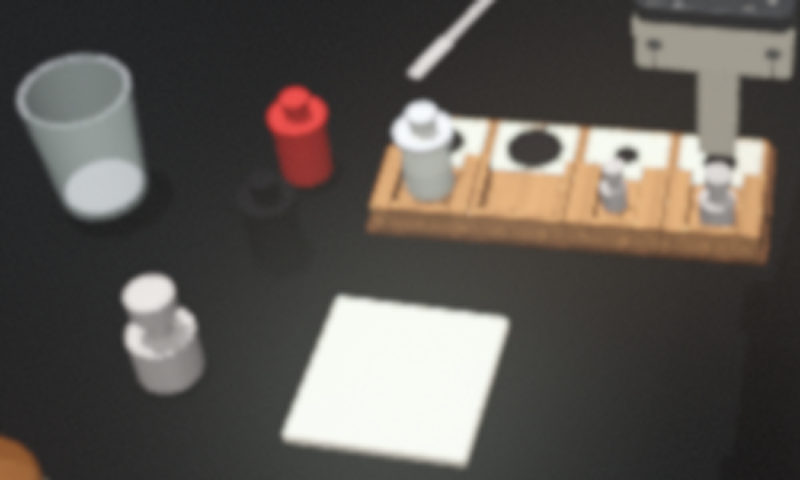

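View pics/side0.png

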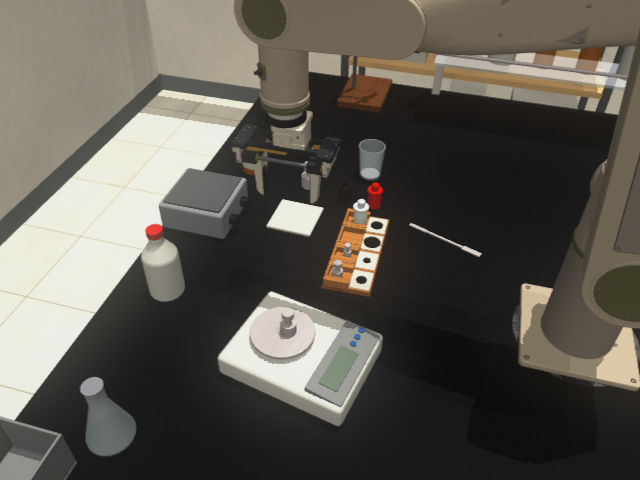

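The crop confirms the choice: the clear stoppered bottle stands in the leftmost bay, at crop (425,150). The red and black look-alikes stand on the bench, the clear-looking object at (160,330) is the 500 g weight, and the tile is empty. The side view agrees: bottle (361,210), tile (295,217), weight on pan (288,322). Next, the rack pose and the exact centres.

Run:
```python
from h import *
def circ(P):
    A=np.c_[2*P,np.ones(len(P))]; s=np.linalg.lstsq(A,(P**2).sum(1),rcond=None)[0]; return s[:2].round(4),round(float(np.sqrt(s[2]+s[0]**2+s[1]**2)),4)
for n in ('scene','side'):
    p,d,T,k=load(n); C=cloud(n); hsv=cv2.cvtColor(p,cv2.COLOR_RGB2HSV)
    box=(C[...,0]>.36)&(C[...,0]<.6)&(C[...,1]>-.27)&(C[...,1]<.05)&(d>0)
    m=box&(hsv[...,0]>4)&(hsv[...,0]<25)&(hsv[...,1]>90)&(C[...,2]<.035)&(C[...,2]>0.003)
    w=box&(hsv[...,2]>150)&(hsv[...,1]<60)&(abs(C[...,2]-.012)<.005)
    P=C[m|w][:,:2].astype(np.float32); print(n,'rack',cv2.minAreaRect(P))
    W=cv2.morphologyEx((w).astype(np.uint8),cv2.MORPH_CLOSE,np.ones((3,3)))
    cs,h=cv2.findContours(W,cv2.RETR_CCOMP,2)
    for c,hh in zip(cs,h[0]):
        if hh[3]>=0 and len(c)>5:
            q=np.array([onz(n,u,v,.012)[:2] for u,v in c[:,0]]); print('hole',q.mean(0).round(4),np.ptp(q,axis=0).round(3))
    # silhouette knobs: flat tops
    for nm,x,y,zt in (('bottle',.49,-.201,.077),('w200',.535,.215,.130)):
        b=(np.hypot(C[...,0]-x,C[...,1]-y)<.03)&(d>0)
        t=b&(abs(C[...,2]-zt)<.0025); q=C[t]; print(n,nm,'top',len(q),cv2.minEnclosingCircle(q[:,:2].astype(np.float32)) if len(q) else '', 'zmax',C[b][:,2].max())
    b=(abs(C[...,2]-.076)<.004)&(np.hypot(C[...,0]-.53,C[...,1]-.215)<.09)&(d>0)
    print('pan',cv2.minEnclosingCircle(C[b][:,:2].astype(np.float32)))
    for nm,x,y,zl,zh in (('bottlebody',.49,-.201,.03,.054),('w200knob',.535,.215,.118,.129),('w200body',.535,.215,.08,.1)):
        b=(np.hypot(C[...,0]-x,C[...,1]-y)<.03)&(d>0)&(C[...,2]>zl)&(C[...,2]<zh); print(n,nm,b.sum(),circ(C[b][:,:2]))
```

```text
scene rack ((0.48231518268585205, -0.11095826327800751), (0.26570093631744385, 0.23812411725521088), 89.11604309082031)
hole [ 0.4421 -0.0789] [0.014 0.014]
hole [ 0.4451 -0.1439] [0.043 0.039]
scene bottle top 48 ((0.4893640875816345, -0.2044113129377365), 0.010538139380514622) zmax 0.08027111112576268
scene w200 top 85 ((0.5327702164649963, 0.21299318969249725), 0.012630297802388668) zmax 0.1333606452687719
pan ((0.5227499604225159, 0.2143181711435318), 0.08294612914323807)
scene bottlebody 138 (array([ 0.4888, -0.2053]), 0.0173)
scene w200knob 59 (array([0.534 , 0.2125]), 0.0096)
scene w200body 134 (array([0.5355, 0.2124]), 0.013)
side rack ((0.48041245341300964, -0.11105267703533173), (0.23822525143623352, 0.272616446018219), 0.2800287902355194)
hole [ 0.4442 -0.0128] [0.025 0.03 ]
hole [ 0.4454 -0.0798] [0.019 0.022]
hole [ 0.4369 -0.1115] [0.024 0.016]
hole [ 0.4467 -0.1421] [0.041 0.045]
hole [ 0.4388 -0.1741] [0.013 0.016]
hole [ 0.4531 -0.1737] [0.013 0.016]
hole [ 0.4498 -0.2113] [0.032 0.036]
side bottle top 35 ((0.48910319805145264, -0.20371368527412415), 0.011400029994547367) zmax 0.08018732453799893
side w200 top 89 ((0.5316029787063599, 0.21390436589717865), 0.012439738027751446) zmax 0.13494251310199168
pan ((0.5242649912834167, 0.2217201143503189), 0.08006545156240463)
side bottlebody 108 (array([ 0.488 , -0.2043]), 0.0165)
side w200knob 59 (array([0.5313, 0.2151]), 0.009)
side w200body 130 (array([0.5346, 0.2164]), 0.0145)
```

```bash
python3 -m pendant '[{"translation":[-42,-22,0],"twist":[0,0,0],"grip":1},{"translation":[-42,-22,0],"twist":[0,0,0],"grip":1},{"translation":[-42,-22,0],"twist":[0,0,0],"grip":1},{"translation":[-42,-22,0],"twist":[0,0,0],"grip":1},{"translation":[-36,-22,20],"twist":[0,0,0],"grip":1},{"translation":[0,0,40],"twist":[0,0,0],"grip":1},{"translation":[0,0,30],"twist":[0,0,0],"grip":1},{"translation":[0,0,0],"twist":[0,0,0],"grip":1},{"translation":[0,0,0],"twist":[0,0,0],"grip":1},{"translation":[0,0,0],"twist":[0,0,0],"grip":1}]' 10
python3 - <<'E'
from h import *
print(robot.read_state()['tool_pos'],robot.read_state()['orientation'])
snap('wrist','wrist1.png')
print(robot.camera_info('wrist')['cam_to_world'])
E
```

```text
t: 1.15
tool_pos: [0.4849, -0.211, 0.1256]
orientation: [-2.219, -2.223, 0.003]
force: [0.5, -0.2, -0.5]
opening: 0.0932
[ 0.48488815 -0.21102929  0.12556761] [-2.21878449 -2.22311331  0.00255079]
[[ 9.99999380e-01 -1.10435777e-03  1.41195539e-04  4.83717245e-01]
 [ 1.02865014e-03  9.64983057e-01  2.62310200e-01 -1.40826463e-01]
 [-4.25935609e-04 -2.62309892e-01  9.64983595e-01  2.90976515e-01]
 [ 0.00000000e+00  0.00000000e+00  0.00000000e+00  1.00000000e+00]]
```

View pics/wrist1.png

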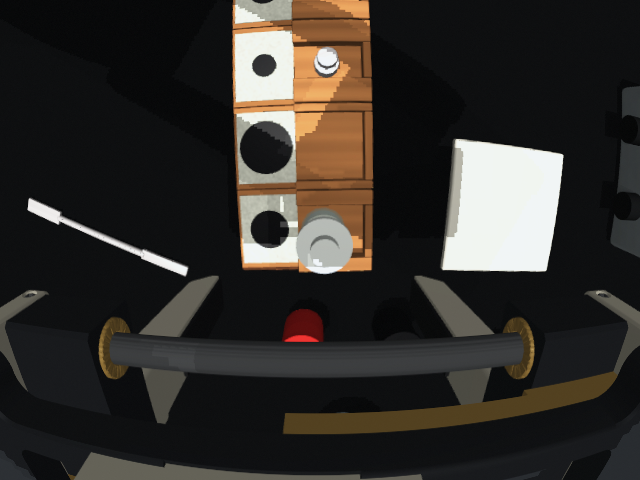

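The wrist view shows the bottle at (324,250) with the 200 disc at (269,229), the 500 disc at (266,147) and the 50 disc at (264,65). The tile is at (505,205), and the red look-alike is clear of the fingers. I'll convert these to positions.

Run:
```python
from h import *
p=load('wrist')[0]; C=cloud('wrist'); g=cv2.cvtColor(p,cv2.COLOR_RGB2GRAY)
for nm,u,v in (('50',264,65),('500',266,147),('200',269,229)):
    m=(g<70).astype(np.uint8); N,L,st,ce=cv2.connectedComponentsWithStats(m)
    i=L[v,u]; print(nm,st[i].tolist(),ce[i].round(1),onz('wrist',*ce[i],.0125).round(4), C[v,u].round(3))
    ys,xs=np.where(L==i); q=np.array([onz('wrist',a,b,.0125)[:2] for a,b in zip(xs,ys)])
    print(cv2.minEnclosingCircle(q.astype(np.float32)))
print('bottle knob top',onz('wrist',324,250,.077).round(4), C[250,324].round(4))
d=C[...,2]
for nm,zl,zh in (('knob',.074,.084),('flange',.058,.066)):
    b=(d>zl)&(d<zh)&(np.hypot(C[...,0]-.489,C[...,1]+.2045)<.035); print(nm,b.sum(),cv2.minEnclosingCircle(C[b][:,:2].astype(np.float32)),C[b][:,2].mean())
b=(abs(d-.008)<.005)&(g>180)&(C[...,0]>.57); print('tile',cv2.minAreaRect(C[b][:,:2].astype(np.float32)))
# back edge of rack (x max) rows
for v in (60,120,160,210): 
    r=C[v]; k=(r[:,2]>.003)&(r[:,2]<.03)&(r[:,0]>.40)&(r[:,0]<.56); print(v,r[k][[0,-1]].round(4).tolist())
print('slot centerline', [onz('wrist',345,v,.026).round(4).tolist() for v in (190,262)])
```

```text
50 [253, 55, 23, 21, 382] [263.7  64.9] [ 0.4441 -0.0818  0.0125] [ 0.444 -0.082  0.011]
((0.44409850239753723, -0.08161424100399017), 0.008704643696546555)
500 [240, 122, 52, 52, 2010] [264.6 147.9] [ 0.4446 -0.1451  0.0125] [ 0.446 -0.144  0.013]
((0.445222944021225, -0.14467734098434448), 0.01977091282606125)
200 [251, 211, 38, 37, 1068] [269.2 228.6] [ 0.4467 -0.2071  0.0125] [ 0.447 -0.208  0.012]
((0.4467383325099945, -0.20735761523246765), 0.014899056404829025)
bottle knob top [ 0.4879 -0.2049  0.077 ] [ 0.4879 -0.2052  0.0761]
knob 694 ((0.4878609776496887, -0.2071220874786377), 0.009477337822318077) 0.0759359821994141
flange 1739 ((0.4881135821342468, -0.20712485909461975), 0.018992019817233086) 0.06087937606891193
tile ((0.6456493139266968, -0.19117578864097595), (0.10948797315359116, 0.1102718859910965), 88.01960754394531)
60 [[0.4204, -0.0763, 0.0112], [0.5213, -0.0804, 0.0235]]
120 [[0.4211, -0.1231, 0.0107], [0.5226, -0.1247, 0.0244]]
160 [[0.4212, -0.1538, 0.0099], [0.5227, -0.1534, 0.0267]]
210 [[0.4225, -0.1925, 0.0114], [0.5232, -0.1901, 0.0249]]
slot centerline [[0.5037, -0.1754, 0.026], [0.5048, -0.2296, 0.026]]
```

```bash
python3 -m pendant '[{"translation":[4.5,3,0],"twist":[0,0,0],"grip":1},{"translation":[0,0,30],"twist":[0,0,0],"grip":1},{"translation":[0,0,30],"twist":[0,0,0],"grip":1},{"translation":[0,0,15],"twist":[0,0,0],"grip":1},{"translation":[0,0,10],"twist":[0,0,0],"grip":0.6},{"translation":[0,0,5],"twist":[0,0,0],"grip":0.3},{"translation":[0,0,0],"twist":[0,0,0],"grip":0.1},{"translation":[0,0,0],"twist":[0,0,0],"grip":0.0},{"translation":[0,0,0],"twist":[0,0,0],"grip":0},{"translation":[0,0,0],"twist":[0,0,0],"grip":0}]' 10
python3 - <<'E'
from h import *
snap('wrist','wrist2.png')
p=load('wrist')[0]; C=cloud('wrist'); d=C[...,2]
for nm,zl,zh in (('knob',.074,.084),('flange',.058,.066)):
    b=(d>zl)&(d<zh)&(np.hypot(C[...,0]-.489,C[...,1]+.2065)<.03); print(nm,b.sum(),cv2.minEnclosingCircle(C[b][:,:2].astype(np.float32)))
E
```

```text
t: 2.2
tool_pos: [0.5006, -0.2078, 0.047]
orientation: [2.199, 2.214, 0.009]
force: [0.1, -0.3, 0.2]
opening: 0.0499
knob 1976 ((0.48087331652641296, -0.20552052557468414), 0.021908733993768692)
flange 3646 ((0.48527270555496216, -0.20569682121276855), 0.026174604892730713)
```

Run:
```python
from h import *
s=robot.read_state(); print({k:np.round(s[k],3).tolist() for k in s})
print(R.from_rotvec(s['orientation']).as_matrix().round(3))
```

```text
{'t': 2.25, 'q': [-0.488, 0.106, 1.841, -0.001, 1.172, -0.494], 'dq': [-0.002, 0.002, 0.004, -0.0, -0.003, -0.002], 'joint_torque': [0.091, -49.021, -43.493, 0.092, -0.117, 0.002], 'tool_pos': [0.501, -0.208, 0.047], 'orientation': [2.198, 2.214, 0.01], 'force': [-0.719, -0.489, -0.549], 'wrist_torque': [0.029, 0.095, -0.016], 'opening': 0.048}
[[-0.007  1.     0.02 ]
 [ 1.     0.007 -0.011]
 [-0.011  0.02  -1.   ]]
```

View pics/wrist2.png

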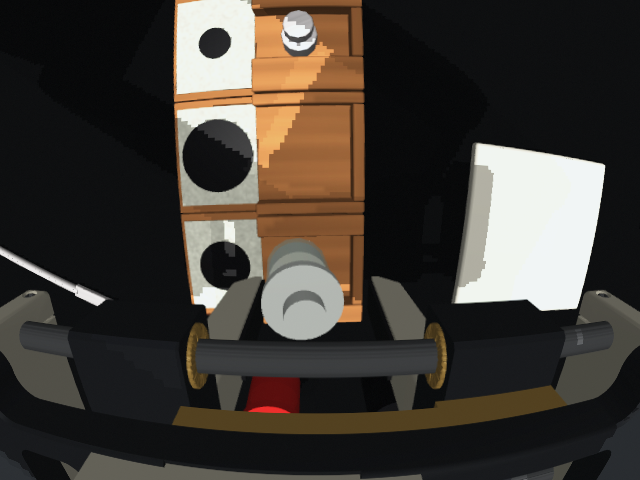

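The wrist view shows the bottle flange centred near (302,299) and still upright. The left finger is close to it, because the tool landed 13 mm too far in +x. I'll work out the bottle centre and the correction.

```bash
cat >> h.py <<'E'
def go(x,y,z):
    s=robot.read_state(); M=R.from_rotvec(s['orientation']); D=R.from_matrix([[0,1,0],[1,0,0],[0,0,-1]])
    print('tcp',s['tool_pos'].round(4),'shift mm',(M.inv().apply(np.array([x,y,z])-s['tool_pos'])*1000).round(1),'twist',(M.inv()*D).as_rotvec().round(3),'op',round(float(s['opening']),4),'F',s['force'].round(1),'t',s['t'])
E
python3 - <<'E'
from h import *
C=cloud('wrist'); p=load('wrist')[0]
m=(abs(C[...,2]-.062)<.004)&(np.hypot(C[...,0]-.49,C[...,1]+.2065)<.04)
m=m.astype(np.uint8); N,L,st,ce=cv2.connectedComponentsWithStats(m)
for i in range(1,N):
    if st[i,4]>60: print(st[i].tolist(),cv2.minEnclosingCircle(C[L==i][:,:2].astype(np.float32)))
print('eye',onz('wrist',302,299,.062).round(4))
go(.488,-.2065,.030)
E
```

```text
[225, 261, 119, 79, 3651] ((0.4849001467227936, -0.20596149563789368), 0.026492806151509285)
[370, 285, 18, 42, 192] ((0.5264091491699219, -0.2083945870399475), 0.009419932030141354)
eye [ 0.4924 -0.2049  0.062 ]
tcp [ 0.5007 -0.2078  0.0471] shift mm [  1.6 -13.   16.8] twist [0.02  0.011 0.007] op 0.0482 F [-0.7 -0.5 -0.5] t 2.25
```

```bash
python3 -m pendant '[{"translation":[0,0,0],"twist":[0,0,0],"grip":0.5},{"translation":[1.5,-9,0],"twist":[0.02,0.011,0.007],"grip":0.5},{"translation":[0,0,0],"twist":[0,0,0],"grip":0.5},{"translation":[0,0,4],"twist":[0,0,0],"grip":0.5},{"translation":[0,0,4],"twist":[0,0,0],"grip":0.5},{"translation":[0,0,4],"twist":[0,0,0],"grip":0.5},{"translation":[0,0,3],"twist":[0,0,0],"grip":0.5},{"translation":[0,0,0],"twist":[0,0,0],"grip":0.5},{"translation":[0,0,0],"twist":[0,0,0],"grip":0.5},{"translation":[0,0,0],"twist":[0,0,0],"grip":0.5}]'
python3 -c "
from h import *
go(.492,-.206,.030)"
```

```text
t: 3.25
tool_pos: [0.4907, -0.2063, 0.0304]
orientation: [-2.221, -2.218, 0.001]
force: [0.8, 0.5, -0.1]
opening: 0.0692
tcp [ 0.4907 -0.2063  0.0304] shift mm [0.3 1.3 0.4] twist [-0.002 -0.001 -0.001] op 0.0692 F [ 0.8  0.5 -0.1] t 3.25
```

```bash
python3 -m pendant '[{"translation":[0,0,0],"twist":[0,0,0],"grip":0},{"translation":[0,0,0],"twist":[0,0,0],"grip":-0.15},{"translation":[0,0,0],"twist":[0,0,0],"grip":-0.4},{"translation":[0,0,0],"twist":[0,0,0],"grip":-0.6},{"translation":[0,0,0],"twist":[0,0,0],"grip":-0.8},{"translation":[0,0,0],"twist":[0,0,0],"grip":-1},{"translation":[0,0,-3],"twist":[0,0,0],"grip":-1},{"translation":[0,0,-8],"twist":[0,0,0],"grip":-1},{"translation":[0,0,-10],"twist":[0,0,0],"grip":-1},{"translation":[0,0,-10],"twist":[0,0,0],"grip":-1}]' 12
python3 -c "
from h import *
go(.6456,-.190,.068)"
```

```text
t: 4.25
tool_pos: [0.49, -0.2059, 0.0628]
orientation: [-2.22, -2.217, 0.002]
force: [-0.0, 0.7, -1.0]
opening: 0.0363
tcp [ 0.49   -0.2059  0.0628] shift mm [ 16.1 155.6  -5.8] twist [-0.004 -0.002 -0.001] op 0.0363 F [-0.   0.7 -1. ] t 4.25
```

```bash
python3 -m pendant '[{"translation":[2,15,-2],"twist":[0,0,0],"grip":-1},{"translation":[3,25,0],"twist":[0,0,0],"grip":-1},{"translation":[3,25,0],"twist":[0,0,0],"grip":-1},{"translation":[3,25,0],"twist":[0,0,0],"grip":-1},{"translation":[3,25,0],"twist":[0,0,0],"grip":-1},{"translation":[2,20,0],"twist":[0,0,0],"grip":-1},{"translation":[0,12,0],"twist":[0,0,0],"grip":-1},{"translation":[0,5,0],"twist":[0,0,0],"grip":-1},{"translation":[0,0,0],"twist":[0,0,0],"grip":-1},{"translation":[0,0,0],"twist":[0,0,0],"grip":-1}]'
python3 - <<'E'
from h import *
snap('wrist','wrist3.png')
go(.6456,-.190,.0265)
C=cloud('wrist')
for z in (.092,.094,.096,.098,.1): pass
b=(np.hypot(C[...,0]-.645,C[...,1]+.19)<.011)&(C[...,2]>.05); print('top z',np.percentile(C[b][:,2],[50,90,99]) if b.any() else None)
E
```

```text
t: 5.25
tool_pos: [0.6519, -0.1917, 0.0782]
orientation: [2.218, 2.214, 0.005]
force: [0.4, -0.3, -0.1]
opening: 0.0363
tcp [ 0.6518 -0.1917  0.0782] shift mm [ 1.9 -6.7 51.6] twist [ 0.008  0.003 -0.002] op 0.0364 F [-0.7  0.1 -0.8] t 5.3
top z [0.11455674 0.12370118 0.12444585]
```

View pics/wrist3.png

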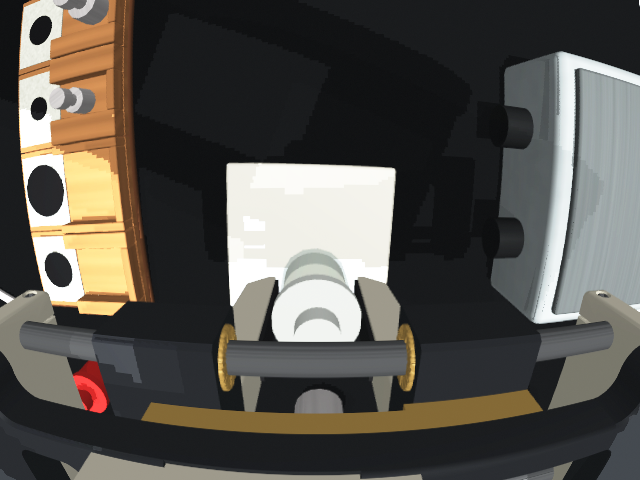

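The bottle is held upright over the tile. Its top is at z 0.1245, so the underside is about 18.5 mm below the TCP. I'll lower it now.

```bash
python3 -m pendant '[{"translation":[2,-6,5],"twist":[0.008,0.003,0],"grip":-1},{"translation":[0,0,7],"twist":[0,0,0],"grip":-1},{"translation":[0,0,7],"twist":[0,0,0],"grip":-1},{"translation":[0,0,7],"twist":[0,0,0],"grip":-1},{"translation":[0,0,6],"twist":[0,0,0],"grip":-1},{"translation":[0,0,5],"twist":[0,0,0],"grip":-1},{"translation":[0,0,4],"twist":[0,0,0],"grip":-1},{"translation":[0,0,3],"twist":[0,0,0],"grip":-1},{"translation":[0,0,0],"twist":[0,0,0],"grip":-1},{"translation":[0,0,0],"twist":[0,0,0],"grip":-1}]'
python3 -c "
from h import *
go(.6456,-.190,.0265)"
```

```text
t: 6.3
tool_pos: [0.6424, -0.1896, 0.0288]
orientation: [-2.223, -2.215, 0.004]
force: [0.2, 0.7, -0.9]
opening: 0.0365
tcp [ 0.6424 -0.1896  0.0288] shift mm [-0.4  3.2  2.3] twist [-0.004 -0.001 -0.003] op 0.0365 F [ 0.2  0.7 -0.9] t 6.3
```

```bash
python3 -m pendant '[{"translation":[0,0,1],"twist":[0,0,0],"grip":-1},{"translation":[0,0,1],"twist":[0,0,0],"grip":-1},{"translation":[0,0,0],"twist":[0,0,0],"grip":-1},{"translation":[0,0,0],"twist":[0,0,0],"grip":-0.15},{"translation":[0,0,0],"twist":[0,0,0],"grip":-0.1},{"translation":[0,0,0],"twist":[0,0,0],"grip":0.1},{"translation":[0,0,0],"twist":[0,0,0],"grip":0.3},{"translation":[0,0,0],"twist":[0,0,0],"grip":0.6},{"translation":[0,0,0],"twist":[0,0,0],"grip":0.6},{"translation":[0,0,0],"twist":[0,0,0],"grip":0.6}]' 5
python3 -c "
from h import *
go(.6456,-.190,.14)"
```

```text
t: 7.3
tool_pos: [0.6438, -0.1901, 0.0286]
orientation: [-2.225, -2.217, 0.002]
force: [0.5, 0.3, -0.0]
opening: 0.0737
tcp [ 0.6438 -0.1901  0.0286] shift mm [ 1.000e-01  1.700e+00 -1.114e+02] twist [-0.001  0.    -0.003] op 0.0737 F [ 0.5  0.3 -0. ] t 7.3
```

```bash
python3 -m pendant '[{"translation":[0,0,-5],"twist":[0,0,0],"grip":1},{"translation":[0,0,-8],"twist":[0,0,0],"grip":1},{"translation":[0,0,-10],"twist":[0,0,0],"grip":1},{"translation":[0,0,-10],"twist":[0,0,0],"grip":1},{"translation":[0,0,-10],"twist":[0,0,0],"grip":1},{"translation":[0,0,-12],"twist":[0,0,0],"grip":1},{"translation":[0,0,-25],"twist":[0,0,0],"grip":1},{"translation":[0,0,-30],"twist":[0,0,0],"grip":1},{"translation":[0,0,-30],"twist":[0,0,0],"grip":1},{"translation":[0,0,0],"twist":[0,0,0],"grip":1}]'
python3 - <<'E'
from h import *
go(.533,.2135,.19)
for n in ('scene','side'):
    snap(n); C=cloud(n)
    b=(np.hypot(C[...,0]-.644,C[...,1]+.19)<.035)&(C[...,2]>.02)&(C[...,2]<.11)
    t=b&(C[...,2]>.0665)&(C[...,2]<.077); print(n,'zmax',np.percentile(C[b][:,2],99.5),'knob',t.sum(),cv2.minEnclosingCircle(C[t][:,:2].astype(np.float32)),'body',C[b&(C[...,2]<.05)].mean(0))
E
```

```text
t: 8.3
tool_pos: [0.6444, -0.1902, 0.1812]
orientation: [2.224, 2.216, 0.0]
force: [-0.2, -0.1, 0.5]
opening: 0.0929
tcp [ 0.6444 -0.1902  0.1812] shift mm [ 403.3 -112.7   -9.6] twist [ 0.002  0.001 -0.003] op 0.0929 F [-0.2 -0.1  0.5] t 8.3
scene zmax 0.07604775817621054 knob 80 ((0.6425987482070923, -0.18768590688705444), 0.010739828459918499) body [ 0.65331368 -0.18338166  0.03512938]
side zmax 0.07685078840038856 knob 43 ((0.6401958465576172, -0.1862235814332962), 0.011811423115432262) body [ 0.63625564 -0.17543209  0.03479899]
```

The bottle stands on the tile: its top is at about 0.073–0.076 m and its centre within 5 mm of the tile's. Now to the pan.

```bash
python3 -m pendant '[{"translation":[40,-11,-2],"twist":[0,0,0],"grip":1},{"translation":[45,-13,-2],"twist":[0,0,0],"grip":1},{"translation":[45,-13,0],"twist":[0,0,0],"grip":1},{"translation":[45,-13,0],"twist":[0,0,0],"grip":1},{"translation":[45,-13,0],"twist":[0,0,0],"grip":1},{"translation":[45,-13,0],"twist":[0,0,0],"grip":1},{"translation":[45,-12,0],"twist":[0,0,0],"grip":1},{"translation":[45,-12,0],"twist":[0,0,0],"grip":1},{"translation":[35,-9,0],"twist":[0,0,0],"grip":1},{"translation":[0,0,0],"twist":[0,0,0],"grip":1}]'
python3 - <<'E'
from h import *
go(.533,.2135,.15)
E
```

```text
t: 9.4
tool_pos: [0.5201, 0.2128, 0.1633]
orientation: [-2.215, -2.196, 0.033]
force: [0.6, -0.7, -0.4]
opening: 0.0929
tcp [0.5201 0.2128 0.1633] shift mm [ 0.8 13.3 12.9] twist [-0.031 -0.    -0.009] op 0.0929 F [ 0.6 -0.7 -0.4] t 9.4
```

Level the tool, correct the position, then take a close look.

```bash
python3 -m pendant '[{"translation":[0,0,0],"twist":[0,0,0],"grip":1},{"translation":[1,13,5],"twist":[-0.031,0,-0.009],"grip":1},{"translation":[0,0,0],"twist":[0,0,0],"grip":1},{"translation":[0,0,0],"twist":[0,0,0],"grip":1},{"translation":[0,0,0],"twist":[0,0,0],"grip":1},{"translation":[0,0,0],"twist":[0,0,0],"grip":1},{"translation":[0,0,0],"twist":[0,0,0],"grip":1},{"translation":[0,0,0],"twist":[0,0,0],"grip":1},{"translation":[0,0,0],"twist":[0,0,0],"grip":1},{"translation":[0,0,0],"twist":[0,0,0],"grip":1}]'
python3 - <<'E'
from h import *
snap('wrist','wrist4.png'); C=cloud('wrist')
b=(np.hypot(C[...,0]-.533,C[...,1]-.2135)<.03)
for nm,zl,zh in (('knob',.126,.135),('body',.097,.104)):
    t=b&(C[...,2]>zl)&(C[...,2]<zh); print(nm,t.sum(),cv2.minEnclosingCircle(C[t][:,:2].astype(np.float32)) if t.any() else '',np.median(C[t][:,2]) if t.any() else '')
v,u=np.where(b&(C[...,2]>.126)&(C[...,2]<.135)); print('px',u.mean(),v.mean())
go(.533,.2135,.104)
E
```

```text
t: 10.4
tool_pos: [0.5309, 0.2085, 0.1537]
orientation: [-2.223, -2.215, 0.013]
force: [0.5, 0.8, -0.3]
opening: 0.0931
knob 1216 ((0.5312974452972412, 0.21061597764492035), 0.011331064626574516) 0.12887766104102594
body 771 ((0.5314251780509949, 0.21123287081718445), 0.014936267398297787) 0.09981012556105709
px 320.4251644736842 268.33388157894734
tcp [0.5309 0.2085 0.1538] shift mm [ 5.1  2.4 49.7] twist [-0.008  0.003 -0.003] op 0.0934 F [-0.2 -0.8  0.1] t 10.45
```

View pics/wrist4.png

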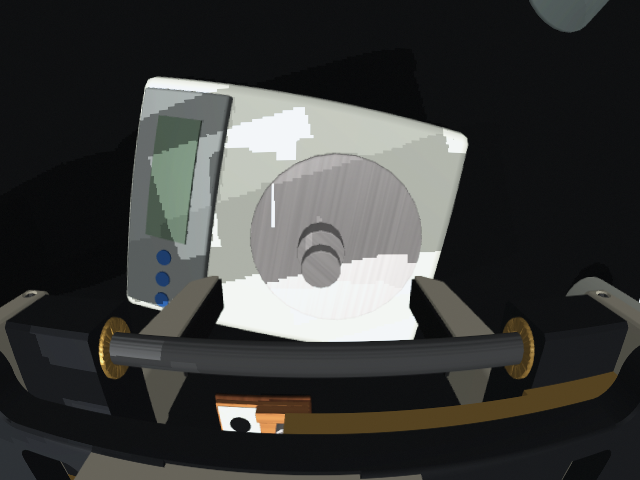

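The wrist view shows the weight's knob at (320,268), centred between the fingers. I'll descend in small steps.

```bash
python3 -m pendant '[{"translation":[3.5,1,3],"twist":[-0.008,0.003,-0.003],"grip":1},{"translation":[0,0,6],"twist":[0,0,0],"grip":0.8},{"translation":[0,0,7],"twist":[0,0,0],"grip":0.6},{"translation":[0,0,7],"twist":[0,0,0],"grip":0.5},{"translation":[0,0,7],"twist":[0,0,0],"grip":0.4},{"translation":[0,0,6],"twist":[0,0,0],"grip":0.3},{"translation":[0,0,4],"twist":[0,0,0],"grip":0.2},{"translation":[0,0,3],"twist":[0,0,0],"grip":0.2},{"translation":[0,0,0],"twist":[0,0,0],"grip":0.2},{"translation":[0,0,0],"twist":[0,0,0],"grip":0.2}]'
python3 - <<'E'
from h import *
go(.5317,.212,.105)
E
```

```text
t: 11.45
tool_pos: [0.5311, 0.2124, 0.1055]
orientation: [-2.221, -2.221, 0.002]
force: [0.0, -0.3, 0.7]
opening: 0.056
tcp [0.5311 0.2124 0.1055] shift mm [-0.4  0.6  0.5] twist [-0.001  0.001  0.   ] op 0.056 F [ 0.  -0.3  0.7] t 11.45
```

Good. Close at 25 N and lift.

```bash
python3 -m pendant '[{"translation":[0,0,0],"twist":[0,0,0],"grip":-0.2},{"translation":[0,0,0],"twist":[0,0,0],"grip":-0.4},{"translation":[0,0,0],"twist":[0,0,0],"grip":-0.6},{"translation":[0,0,0],"twist":[0,0,0],"grip":-1},{"translation":[0,0,0],"twist":[0,0,0],"grip":-1},{"translation":[0,0,0],"twist":[0,0,0],"grip":-1},{"translation":[0,0,-5],"twist":[0,0,0],"grip":-1},{"translation":[0,0,-10],"twist":[0,0,0],"grip":-1},{"translation":[0,0,-12],"twist":[0,0,0],"grip":-1},{"translation":[0,0,-10],"twist":[0,0,0],"grip":-1}]' 25
python3 - <<'E'
from h import *
go(.4938,-.206,.12)
E
```

```text
t: 12.45
tool_pos: [0.5302, 0.2121, 0.1443]
orientation: [-2.22, -2.221, 0.005]
force: [0.2, -0.3, -1.5]
opening: 0.0202
tcp [0.5302 0.2121 0.1443] shift mm [-418.   -36.5   24.9] twist [-0.004  0.001  0.   ] op 0.0202 F [ 0.2 -0.3 -1.5] t 12.45
```

```bash
python3 -m pendant '[{"translation":[-15,-1,-5],"twist":[0,0,0],"grip":-1},{"translation":[-25,-2,-2],"twist":[0,0,0],"grip":-1},{"translation":[-30,-3,0],"twist":[0,0,0],"grip":-1},{"translation":[-30,-3,0],"twist":[0,0,0],"grip":-1},{"translation":[-30,-3,0],"twist":[0,0,0],"grip":-1},{"translation":[-30,-3,0],"twist":[0,0,0],"grip":-1},{"translation":[-30,-3,0],"twist":[0,0,0],"grip":-1},{"translation":[-25,-2,0],"twist":[0,0,0],"grip":-1},{"translation":[-15,-1,0],"twist":[0,0,0],"grip":-1},{"translation":[0,0,0],"twist":[0,0,0],"grip":-1}]'
python3 - <<'E'
from h import *
go(.4938,-.206,.12)
E
```

```text
t: 13.45
tool_pos: [0.5098, -0.0331, 0.1614]
orientation: [2.214, 2.217, 0.005]
force: [0.1, 0.1, -2.7]
opening: 0.0202
tcp [ 0.5098 -0.0331  0.1614] shift mm [-172.8  -16.5   41.9] twist [0.008 0.003 0.001] op 0.0202 F [ 0.1  0.1 -2.7] t 13.45
```

```bash
python3 -m pendant '[{"translation":[-12,-1,3],"twist":[0.008,0.003,0],"grip":-1},{"translation":[-22,-2,5],"twist":[0,0,0],"grip":-1},{"translation":[-25,-3,5],"twist":[0,0,0],"grip":-1},{"translation":[-25,-3,5],"twist":[0,0,0],"grip":-1},{"translation":[-25,-3,5],"twist":[0,0,0],"grip":-1},{"translation":[-22,-3,5],"twist":[0,0,0],"grip":-1},{"translation":[-18,-1,5],"twist":[0,0,0],"grip":-1},{"translation":[-12,0,2],"twist":[0,0,0],"grip":-1},{"translation":[-5,0,0],"twist":[0,0,0],"grip":-1},{"translation":[0,0,0],"twist":[0,0,0],"grip":-1}]'
python3 - <<'E'
from h import *
snap('wrist','wrist5.png'); go(.4938,-.206,.041)
p=load('wrist')[0]; g=cv2.cvtColor(p,cv2.COLOR_RGB2GRAY); C=cloud('wrist')
N,L,st,ce=cv2.connectedComponentsWithStats((g<70).astype(np.uint8))
for i in range(1,N):
    if 150<st[i,4]<6000:
        q=onz('wrist',*ce[i],.0125)
        if abs(q[0]-.445)<.015 and -.25<q[1]<.02: print(st[i].tolist(),q.round(4))
s=robot.read_state()['tool_pos']
b=np.hypot(C[...,0]-s[0],C[...,1]-s[1])<.03
for dz in (.025,.0,-.004): 
    t=b&(abs(C[...,2]-s[2]-dz)<.0025); print(dz,t.sum(),cv2.minEnclosingCircle(C[t][:,:2].astype(np.float32)) if t.any() else '')
E
```

```text
t: 14.45
tool_pos: [0.4931, -0.2064, 0.126]
orientation: [-2.212, -2.229, -0.0]
force: [-0.2, 0.2, -2.9]
opening: 0.0201
tcp [ 0.4931 -0.206   0.126 ] shift mm [-0.2  0.7 85. ] twist [-0.001 -0.001  0.008] op 0.0206 F [-0.5  0.3 -1.1] t 14.5
[240, 0, 28, 10, 204] [ 0.4422 -0.0259  0.0125]
[243, 61, 22, 22, 384] [ 0.444  -0.0819  0.0125]
[230, 128, 52, 52, 2078] [ 0.4455 -0.1447  0.0125]
[241, 217, 37, 36, 976] [ 0.4467 -0.2073  0.0125]
0.025 952 ((0.49132034182548523, -0.19953784346580505), 0.025008399039506912)
0.0 107 ((0.4910818338394165, -0.1993851363658905), 0.018234429880976677)
-0.004 323 ((0.49119704961776733, -0.20124290883541107), 0.013010659255087376)
```

View pics/wrist5.png

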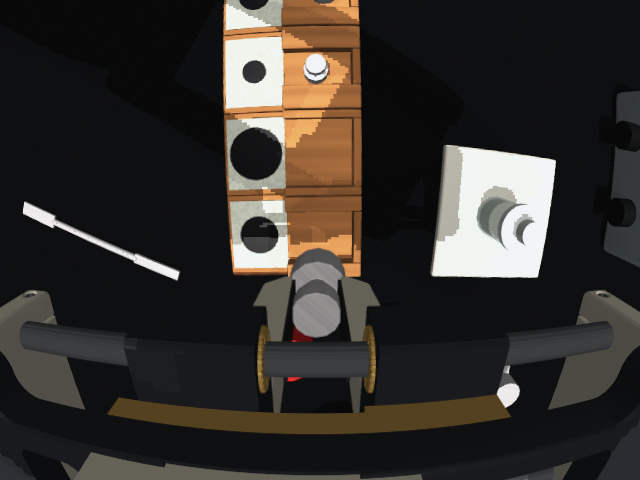

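The wrist view shows the slot empty ahead of the held weight (body at (318,270), knob at (316,312)), and the bottle upright on the tile at (515,228). Before lowering, I'll check the weight's tilt and offset in the grip from this same shot.

Run:
```python
from h import *
snap('side'); snap('scene')
for n in ('wrist','side','scene'):
    C=cloud(n)
    b=(np.hypot(C[...,0]-.493,C[...,1]+.205)<.025)
    for zl in (.097,.102,.107,.112,.117):
        t=b&(C[...,2]>=zl)&(C[...,2]<zl+.005); q=C[t]
        if len(q)>8: print(n,zl,len(q),'x',np.percentile(q[:,0],[2,98]).round(4),'y',np.percentile(q[:,1],[2,98]).round(4))
    print(n,'zmin',np.percentile(C[b&(C[...,2]>.06)][:,2],[0.5,2]).round(4))
```

```text
wrist 0.097 147 x [0.4783 0.5061] y [-0.2041 -0.1932]
wrist 0.102 132 x [0.4789 0.5058] y [-0.2037 -0.1933]
wrist 0.107 145 x [0.4781 0.5054] y [-0.2038 -0.1934]
wrist 0.112 149 x [0.4792 0.5045] y [-0.2019 -0.1932]
wrist 0.117 965 x [0.4804 0.503 ] y [-0.2072 -0.1939]
wrist zmin [0.0996 0.1119]
side 0.097 23 x [0.4784 0.505 ] y [-0.2053 -0.1888]
side 0.102 22 x [0.4799 0.505 ] y [-0.2001 -0.1883]
side 0.107 21 x [0.4773 0.5024] y [-0.2089 -0.1885]
side 0.112 21 x [0.4778 0.5037] y [-0.2033 -0.1884]
side 0.117 56 x [0.4792 0.5048] y [-0.2164 -0.1898]
side zmin [0.0973 0.1004]
scene 0.097 18 x [0.4949 0.5092] y [-0.2157 -0.1915]
scene 0.102 32 x [0.4944 0.5092] y [-0.2183 -0.1913]
scene 0.107 27 x [0.4933 0.5095] y [-0.2162 -0.1906]
scene 0.112 30 x [0.4905 0.5088] y [-0.2166 -0.1911]
scene 0.117 51 x [0.4814 0.5091] y [-0.2165 -0.1909]
scene zmin [0.0972 0.1002]
```

The weight is upright, with its edges constant over height and its underside at 0.097, which is TCP − 29 mm. It is centred on the slot to within about 2 mm. I'll lower it.

```bash
python3 -m pendant '[{"translation":[0,1,4],"twist":[0,0,0.008],"grip":-1},{"translation":[0,0,8],"twist":[0,0,0],"grip":-1},{"translation":[0,0,8],"twist":[0,0,0],"grip":-1},{"translation":[0,0,8],"twist":[0,0,0],"grip":-1},{"translation":[0,0,8],"twist":[0,0,0],"grip":-1},{"translation":[0,0,8],"twist":[0,0,0],"grip":-1},{"translation":[0,0,6],"twist":[0,0,0],"grip":-1},{"translation":[0,0,4],"twist":[0,0,0],"grip":-1},{"translation":[0,0,0],"twist":[0,0,0],"grip":-1},{"translation":[0,0,0],"twist":[0,0,0],"grip":-1}]'
python3 - <<'E'
from h import *
go(.4940,-.2063,.041)
E
```

```text
t: 15.6
tool_pos: [0.4941, -0.2026, 0.0663]
orientation: [-2.216, -2.222, -0.001]
force: [-0.4, -0.3, -2.5]
opening: 0.0201
tcp [ 0.4941 -0.2026  0.0663] shift mm [-3.7 -0.1 25.3] twist [-0.002 -0.003  0.003] op 0.0201 F [-0.4 -0.3 -2.5] t 15.6
```

```bash
python3 -m pendant '[{"translation":[-3.7,0,0],"twist":[0,0,0],"grip":-1},{"translation":[0,0,0],"twist":[0,0,0],"grip":-1},{"translation":[0,0,4],"twist":[0,0,0],"grip":-1},{"translation":[0,0,5],"twist":[0,0,0],"grip":-1},{"translation":[0,0,5],"twist":[0,0,0],"grip":-1},{"translation":[0,0,4],"twist":[0,0,0],"grip":-1},{"translation":[0,0,3],"twist":[0,0,0],"grip":-1},{"translation":[0,0,2],"twist":[0,0,0],"grip":-1},{"translation":[0,0,0],"twist":[0,0,0],"grip":-1},{"translation":[0,0,0],"twist":[0,0,0],"grip":-1}]'
python3 - <<'E'
from h import *
go(.4940,-.2063,.041)
E
```

```text
t: 16.6
tool_pos: [0.4952, -0.2073, 0.0429]
orientation: [-2.218, -2.224, -0.002]
force: [-0.5, -0.9, -1.2]
opening: 0.0201
tcp [ 0.4952 -0.2073  0.0429] shift mm [ 1.  -1.2  1.9] twist [ 0.    -0.001  0.003] op 0.0201 F [-0.5 -0.9 -1.2] t 16.6
```

```bash
python3 -m pendant '[{"translation":[0,0,1],"twist":[0,0,0],"grip":-1},{"translation":[0,0,1],"twist":[0,0,0],"grip":-1},{"translation":[0,0,1],"twist":[0,0,0],"grip":-1},{"translation":[0,0,0.5],"twist":[0,0,0],"grip":-1},{"translation":[0,0,0],"twist":[0,0,0],"grip":-1},{"translation":[0,0,0],"twist":[0,0,0],"grip":-1},{"translation":[0,0,0],"twist":[0,0,0],"grip":-1},{"translation":[0,0,0],"twist":[0,0,0],"grip":-1},{"translation":[0,0,0],"twist":[0,0,0],"grip":-1},{"translation":[0,0,0],"twist":[0,0,0],"grip":-1}]' 10
python3 - <<'E'
from h import *
go(.4940,-.2063,.041)
E
```

```text
t: 17.6
tool_pos: [0.4966, -0.2078, 0.0425]
orientation: [2.216, 2.224, 0.004]
force: [-0.3, 0.1, 0.7]
opening: 0.0203
tcp [ 0.4966 -0.2078  0.0425] shift mm [ 1.5 -2.6  1.4] twist [ 0.003 -0.     0.003] op 0.0203 F [-0.3  0.1  0.7] t 17.6
```

The load is off (Fz about 0), so the weight is standing on the floor. Release.

```bash
python3 -m pendant '[{"translation":[0,0,0],"twist":[0,0,0],"grip":-0.5},{"translation":[0,0,0],"twist":[0,0,0],"grip":-0.4},{"translation":[0,0,0],"twist":[0,0,0],"grip":-0.2},{"translation":[0,0,0],"twist":[0,0,0],"grip":0},{"translation":[0,0,0],"twist":[0,0,0],"grip":0.3},{"translation":[0,0,0],"twist":[0,0,0],"grip":0.3},{"translation":[0,0,-5],"twist":[0,0,0],"grip":0.3},{"translation":[0,0,-8],"twist":[0,0,0],"grip":0.3},{"translation":[0,0,-8],"twist":[0,0,0],"grip":0.3},{"translation":[0,0,-8],"twist":[0,0,0],"grip":0.3}]' 10
python3 -m pendant '[{"translation":[0,0,-8],"twist":[0,0,0],"grip":0.3},{"translation":[0,0,-15],"twist":[0,0,0],"grip":0.5},{"translation":[0,0,-20],"twist":[0,0,0],"grip":0.5},{"translation":[0,0,-20],"twist":[0,0,0],"grip":0.8},{"translation":[0,0,-15],"twist":[0,0,0],"grip":0.8},{"translation":[0,0,0],"twist":[0,0,0],"grip":0.8},{"translation":[0,0,0],"twist":[0,0,0],"grip":0.8},{"translation":[0,0,0],"twist":[0,0,0],"grip":0.8},{"translation":[0,0,0],"twist":[0,0,0],"grip":0.8},{"translation":[0,0,0],"twist":[0,0,0],"grip":0.8}]'
python3 - <<'E'
from h import *
go(.494,-.206,.15)
for n in ('wrist','scene','side'):
    snap(n,n+'6.png'); C=cloud(n)
    for nm,x,y,zl,zh in (('w200knob',.496,-.2065,.061,.072),('w200body top',.496,-.2065,.034,.041),('bottle knob',.643,-.189,.067,.08)):
        b=(np.hypot(C[...,0]-x,C[...,1]-y)<.025)&(C[...,2]>zl)&(C[...,2]<zh); q=C[b]
        if len(q)>5: print(n,nm,len(q),[np.round(a,4) for a in cv2.minEnclosingCircle(q[:,:2].astype(np.float32))],np.percentile(q[:,2],[50,98]).round(4))
E
```

```text
t: 18.6
tool_pos: [0.4963, -0.2077, 0.0729]
orientation: [2.217, 2.224, 0.003]
force: [0.1, 0.2, 0.2]
opening: 0.0606
t: 19.6
tool_pos: [0.4964, -0.2079, 0.1577]
orientation: [2.215, 2.222, 0.005]
force: [0.8, -0.2, -0.8]
opening: 0.0837
tcp [ 0.4964 -0.2079  0.1577] shift mm [ 1.9 -2.5  7.7] twist [0.005 0.001 0.003] op 0.0837 F [ 0.8 -0.2 -0.8] t 19.6
wrist w200knob 718 [array([ 0.4951, -0.2094]), np.float64(0.0113)] [0.0648 0.0663]
wrist w200body top 417 [array([ 0.4949, -0.2092]), np.float64(0.0148)] [0.0359 0.0374]
wrist bottle knob 418 [array([ 0.6399, -0.1906]), np.float64(0.0095)] [0.0718 0.0732]
scene w200knob 81 [array([ 0.4969, -0.2066]), np.float64(0.0119)] [0.0665 0.0706]
scene w200body top 90 [array([ 0.4962, -0.2054]), np.float64(0.0166)] [0.0379 0.0406]
scene bottle knob 80 [array([ 0.6428, -0.1879]), np.float64(0.0101)] [0.0732 0.0762]
side w200knob 56 [array([ 0.4951, -0.2075]), np.float64(0.0137)] [0.0658 0.0697]
side w200body top 62 [array([ 0.4934, -0.2043]), np.float64(0.0169)] [0.0375 0.0406]
side bottle knob 41 [array([ 0.6404, -0.1868]), np.float64(0.0118)] [0.0729 0.0774]
```

View pics/wrist6.png

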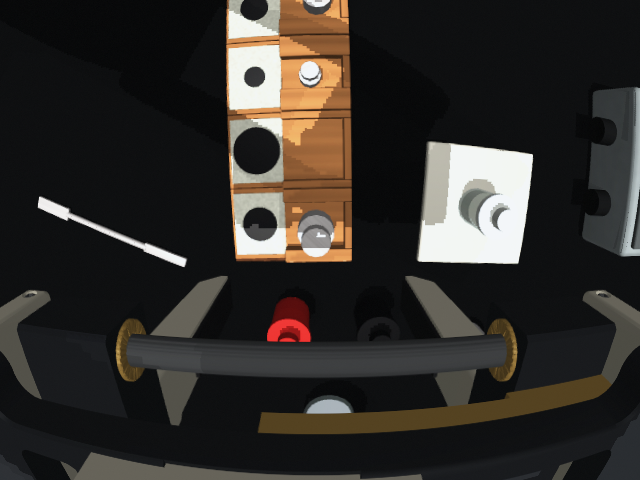

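The last view shows the weight upright in its slot at (316,235), in line with the 200 disc at (260,224), and the bottle upright on the tile at (495,212). All is clear of the gripper, so I'm handing in.

```bash
python3 -c "
from plant import robot
print(robot.close_job())"
```

```text
the job is handed in; nothing more can be done
None
```

The weighing bottle now stands on the white tile and the 200 g check weight stands in its own slot. I handed the job in at about 20 s; no verdict is reported.

**Last checks** (wrist, scene and side cameras):
- **Bottle:** upright, with its top at about 0.073 m as expected, and its centre within about 6 mm of the tile's.
- **Check weight:** upright, with its top at about 0.066 m, which is the slot floor plus its 54 mm. It is about 2 mm from the slot centre. The cameras disagree by 2–5 mm, mostly sideways. By the wrist camera alone it is about 3 mm off sideways, still within the 8 mm limit.
- **Gripper:** open and about 90 mm above the weight, touching nothing.
- **Other objects:** the 50 g and 100 g weights were still in their slots in the last view. I did not re-measure them, the 500 g weight or the beaker, but nothing came near them.

**What went wrong:** my first descent to the bottle ended 13 mm off to one side. A finger appears to have nudged the bottle about 4 mm while it stood in the slot. I re-centred and used smaller steps from then on.

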